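# Pop the condiment bin open by its concealed catch

### The job

Open the lid of the low condiment station on the breakfast counter by its concealed catch: one of the flush, like-looking plates along the sunken metal strip in the station's top is a push button, and only touch tells which. Find it and press it down with a fingertip until it clicks in and the lid pops ajar, then draw back. Do not push or pry the lid itself, and leave the cup, mug and jar standing where they are: nothing is to be picked up.

Things in the scene. Friction and masses are not known exactly. Their poses are not given: they have to be found in the camera images.
- station: low condiment station fixed to the counter, grey sides and flat bare-metal top, 260 (x) x 370 (y) x 100 mm high. Origin at the centre of its underside; its x points away from its front, y along its length, z up. In the front half of the top lies the sunken strip; the lid lies behind it (x from +11 to +114 mm, y within 99 mm either side, level with the top when shut).
- strip (a point): centre of the visible sunken strip, on its surface: a plain flat metal strip 156 mm long (along the station's y) and 70 mm wide (along x), 3 mm below the station's top, so 97 mm above the counter; axes as the station's. Its middle is a row of like plates with hairline seams, 50 mm apart along the strip (the outermost run on under the top); all are rigid except one, the catch, whose place along the strip differs each time and is not given.
- catch (a joint): how far the concealed catch is pressed, in m: 0 out, 0.006 fully in. The catch is a bare-metal push plate 49 mm along the strip by 46 mm across, looking just like the plates beside it, its surface level with the strip to within 1 mm; it lies centred on the strip's long midline, its centre anywhere up to 50 mm either side of the strip's centre. It moves straight down, takes about 3 N, snaps in by itself past half of its 6 mm travel, and stays in.
- lid: the lid's plate, bare metal, 102 x 198 x 3 mm; origin on its hinge at the far edge, the plate running to -x from it; its z axis is upright when shut and leans 0.30 rad when popped ajar (the front edge then stands 30 mm higher). The catch drives it: as the catch goes in, the lid rises. Not to be touched.
- mug: white mug, 80 mm across, 95 mm high, its handle at its +y side, on the counter at one end of the station; origin at the centre of its underside
- jar: amber glass jar with a steel cap, 60 mm across, 85 mm high, on the counter at the other end of the station; origin at the centre of its underside
- cup: small white paper cup, 52 mm across, 60 mm high, standing on the station's top beside one end of the lid; origin at the centre of its underside
Not all that is in view belongs to the job. What is shaped like the jar but black or green is not meant.

How it is judged:
On the way:
1. the catch is pressed in (value of joint catch above 0.0045 m), for 0.1 s.
At the end, for the whole second after the job is handed in: The catch is in (at least 4.5 of its 6 mm), the lid stands ajar (tilted at least 0.24 rad), and mug, jar and cup stand upright within 15 mm of where they were (value of joint catch above 0.0045 m and angle between lid's own z axis and vertical above 0.24 rad and distance of each of mug, jar, cup from where it was at the start of the episode below 0.015 m and angle between each of mug, jar, cup's own z axis and vertical below 0.2 rad); the robot touches nothing.
It fails at once if the lid is pushed or pried (over 2 N on it from the robot) (contact force between any of the fingers, the arm and lid above 2 N).
It fails at once if the mug, jar or cup is shifted by over 15 mm, lifted or knocked over (distance of any of mug, jar, cup from where it was at the start of the episode above 0.015 m or angle between any of mug, jar, cup's own z axis and vertical above 0.3 rad).
It also fails if it takes over 42 s, if anything falls off the work surface, if the arm or the gripper's body presses on something with over 40 N, if the wrist force passes 120 N, or if a joint passes its speed limit or range.

### The arm

A 6-joint arm with a two-finger parallel gripper is mounted at the origin on the work surface. World frame = base frame: x ahead of the robot, y to its left, z up, the work surface at z = 0. Lengths are in m, angles in rad, forces in N, time in s.
With the tool pointing down it reaches from about 0.3 to 0.825 m from the base axis. Payload 5.4 kg.
Tool frame: the origin (TCP) lies at the centre of the arm's flange, where the gripper is bolted on; the fingertips stand 190 mm ahead of it and the grasp point (between the pads) lies 171 mm ahead of it; y points along the fingers, x is the direction in which the jaws open and shut, and the axes are right-handed (so a half turn about y gives the same grasp; the last joint's range is limited). The gripper opens to 92 mm and grips with 3 to 60 N. Pads are 20 mm wide; open, the fingers measure 128 mm over their backs; the gripper's body (75 mm by 189 mm) begins 69 mm behind the grasp point.
Start: joints at [-1.401, 0.158, 1.597, -0, 1.386, -0.21], TCP at [0.213, -0.534, 0.405] pointing down, gripper open.
Joint ranges: [-2.91, 2.91], [-0.94, 2.29], [0.18, 2.7], [-1.29, 4.43], [0.17, 2.64], [-3, 3]. Speed limits (rad/s): [2.57, 2.57, 3.14, 3.14, 3.14, 3.14].

### API

Orientations are given as a unit quaternion [w, x, y, z].
In Python, from rig import status, read_camera, order gives the robot as it stands. The module is installed in compiled form; this text tells all that it offers.
- The arm moves only by the shell command python3 -m creep 'ROWS' [FORCE]. ROWS is JSON, a list of rows, each an object of numbers: "tx", "ty", "tz": the shift along the tool's x, y, z in m; "yaw": the turn about the tool's y in rad; "fingers": the finger opening in m, from 0 to 0.0919. In form: [{"tx": .., "ty": .., "tz": .., "yaw": .., "fingers": ..}, ...]. A call has 1 to 10 rows; each row is the pose to reach, as a shift and turn from the pose commanded when the call began, along the tool's axes at that moment; what a row does not reach only later rows make up. A row lasts 1/10 s, in which the tool goes at most 50 mm and 8.59 degrees, less where a joint would pass 70% of its speed; a pose out of reach is approached as far as the arm can. A call with a gripper value outside its range is refused whole. The fingers move at their own pace and stop on an object; FORCE is the grip in N (left out, the last holds). Time passes only in rows, so rows that repeat a pose let the fingers close. It gives the time, the measured TCP pose, the force and the opening at its end, in the units of the state.
- status.state(): the state, without advancing time (a new reading comes with each control period).
- read_camera(name): name is "side" or "top" or "wrist"; returns a dict with "image" (400x640x3 uint8, red, green, blue), "fx", "fy", "cx", "cy" (pixels), "k1" (the pictures are not rectified: a ray, as slopes to the right and down, at radius r is drawn at 1 + k1 r^2 times it, then the intrinsics apply), "R" (3x3) and "t" (3): a world point X has camera coordinates R X + t. Camera axes: x right, y down, z forward; pixel columns grow to the right and rows downward; lengths in m; the calibration is good to about 2 mm. A picture is of the moment at which its call begins. There is no depth.
- order.close_job(): hands the job in, once; it reports no verdict.
The state is a dict: "time_s": time; "q": joint angles; "dq": joint speeds; "joint_torque": joint torques, N m; "tcp_pos": TCP position; "ee_rot": TCP orientation; "force": force on the tool from outside, world axes, zero at the start; "torque": the same for the moment, N m; "gripper_width": finger opening in m.
Only numpy, scipy, OpenCV 4.12 (cv2) and the standard library are available. Lean on these libraries where they do the work, as an engineer would, in place of code of your own. Each camera call takes 0.05 s, during which the arm holds its last target.

## Working session

There is one attempt and no reset: what is moved stays moved. The work goes in short steps, Python scripts to look and compute and a shell command to move; the robot and the scene stay as the last step left them, time stands still between calls to the robot, and variables do not carry over. Pictures are saved under pics/ and viewed, and the job is handed in when it is done.

```bash
mkdir -p pics; python3 - <<'E'
from rig import status, read_camera
import cv2, json
s=status.state(); print({k:(v if not hasattr(v,'tolist') else v.tolist()) for k,v in s.items()})
for n in ["side","top","wrist"]:
    c=read_camera(n); cv2.imwrite(f"pics/{n}0.png",c["image"][:,:,::-1]); print(n,c["fx"],c["fy"],c["cx"],c["cy"],c["k1"],c["R"],c["t"])
E
```

```text
{'time_s': 0.0, 'q': [-1.4010868455738796, 0.1590477521654663, 1.5982176079563921, -3.0757297725092224e-05, 1.3861821754391643, -0.21008587984991628], 'dq': [-0.00029480425507478374, -0.00015789188554675331, 0.000835008695020754, 0.00026172492765829373, -0.00042936537658590105, 0.0005968601275645624], 'joint_torque': [0.0010597670188872144, -38.55784893035889, -32.21044421195984, 0.07018103962764144, 0.03775371937081218, -0.00014596183973480947], 'tcp_pos': [0.21310685775284538, -0.5337564135163183, 0.40372664193486074], 'ee_rot': [0.5858574420361575, -0.5849262745830417, 0.397092710890306, -0.3961687643808411], 'force': [-0.3094396723991681, -0.39540723138349, -0.3048600317239037], 'torque': [0.0392478039825555, -0.0005402668498630004, -0.028057342329297512], 'gripper_width': 0.09200385849879703}
side 378.7837421324598 378.7837421324598 313.4340233323924 204.20187153464204 0.008005536049891697 [[ 0.99220564 -0.12315372 -0.01900339]
 [-0.10716156 -0.76545447 -0.63450441]
 [ 0.06359535  0.63159529 -0.77268559]] [-0.54680801  0.17134484  0.84916278]
top 413.40043887576115 413.40043887576115 320.1310278528219 204.01111002361182 -0.07846557563174435 [[ 0.01562641 -0.99967898 -0.01994365]
 [-0.99566737 -0.01372894 -0.09196741]
 [ 0.09166408  0.02129436 -0.99556228]] [0.06675798 0.55502912 0.99314442]
wrist 280.49785169697526 280.49785169697526 317.5893424544705 203.01193794398375 -0.020865919802841363 [[ 0.3708546  -0.92869014 -0.00122329]
 [-0.89797977 -0.35892632  0.25456675]
 [-0.2368527  -0.09330876 -0.96705443]] [-0.5732966  -0.02932856  0.39078157]
```

View pics/side0.png

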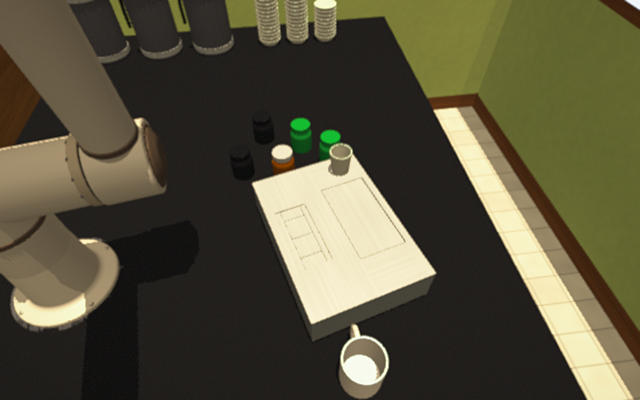

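View pics/top0.png

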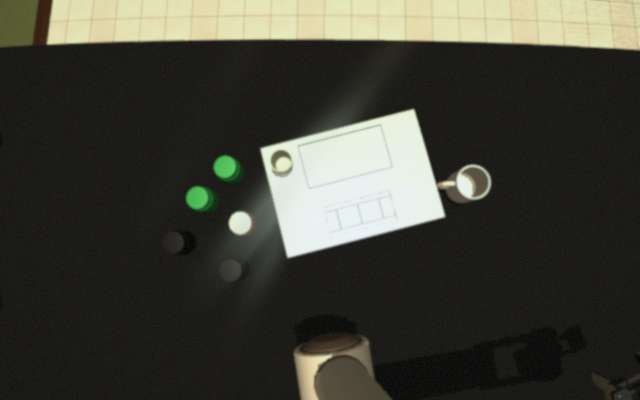

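View pics/wrist0.png

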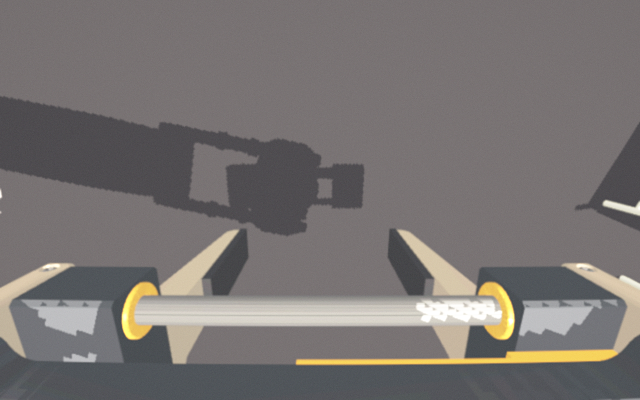

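```bash
cat > h.py <<'E'
import numpy as np, cv2
from rig import status, read_camera
def K(c): return np.array([[c["fx"],0,c["cx"]],[0,c["fy"],c["cy"]],[0,0,1.]])
def cast(c,uv,z):
    uv=np.array(uv,float).reshape(-1,1,2)
    d=cv2.undistortPoints(uv,K(c),np.array([c["k1"],0,0,0,0.]))  # model: r_d=r(1+k1 r^2)
    d=d.reshape(-1,2); d=np.c_[d,np.ones(len(d))]
    R=np.array(c["R"]);t=np.array(c["t"]); C=-R.T@t; w=d@R
    return C+w*((z-C[2])/w[:,2])[:,None]
def proj(c,X):
    R=np.array(c["R"]);t=np.array(c["t"]); r,_=cv2.Rodrigues(R)
    return cv2.projectPoints(np.array(X,float).reshape(-1,3),r,t,K(c),np.array([c["k1"],0,0,0,0.]))[0].reshape(-1,2)
def quad(c,mask):
    cs,_=cv2.findContours(mask,cv2.RETR_EXTERNAL,cv2.CHAIN_APPROX_NONE)
    k=max(cs,key=cv2.contourArea); return k
E
python3 - <<'E'
from h import *
c=read_camera("top"); im=c["image"]; np.save("top0.npy",im)
m=(im.min(2)>150).astype(np.uint8)*255; m[:90]=0
m=cv2.morphologyEx(m,cv2.MORPH_OPEN,np.ones((9,9)))
m=cv2.morphologyEx(m,cv2.MORPH_CLOSE,np.ones((15,15)))
k=quad(c,m); P=cast(c,k.reshape(-1,2)+0.0,0.1)[:,:2]
r=cv2.minAreaRect((P*1000).astype(np.float32)); print("rect",r)
print(cv2.boxPoints(r))
g=im[95:270,250:510]; cv2.imwrite("pics/topz.png",cv2.resize(g[:,:,::-1],None,fx=3,fy=3,interpolation=cv2.INTER_CUBIC))
g=im[180:240,315:405].astype(float).min(2); g=np.clip((g-120)/(255-120)*255,0,255).astype(np.uint8)
cv2.imwrite("pics/stripz.png",cv2.resize(g,None,fx=8,fy=8,interpolation=cv2.INTER_CUBIC))
c=read_camera("side"); im=c["image"]
g=im[195:275,265:335]; cv2.imwrite("pics/sidez.png",cv2.resize(g[:,:,::-1],None,fx=7,fy=7,interpolation=cv2.INTER_CUBIC))
E
```

```text
rect ((599.6461181640625, 2.1663055419921875), (261.2235412597656, 371.13226318359375), 15.398903846740723)
[[ 424.44846  146.38837]
 [ 522.99805 -211.42044]
 [ 774.84375 -142.05576]
 [ 676.2942   215.75305]]
```

View pics/stripz.png

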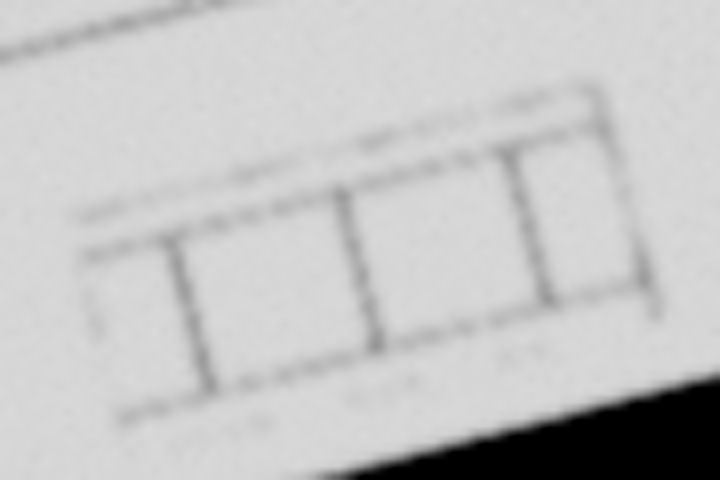

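View pics/sidez.png

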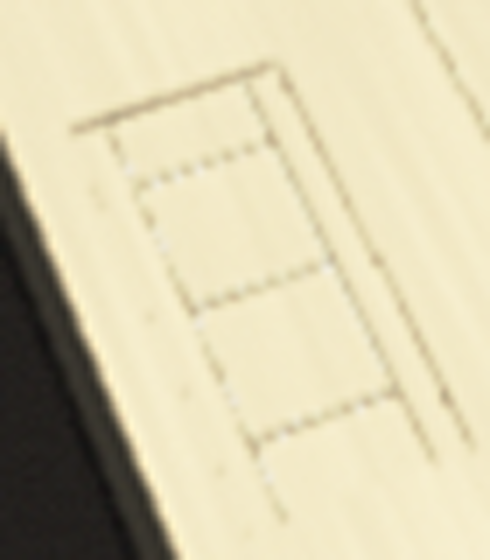

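View pics/topz.png

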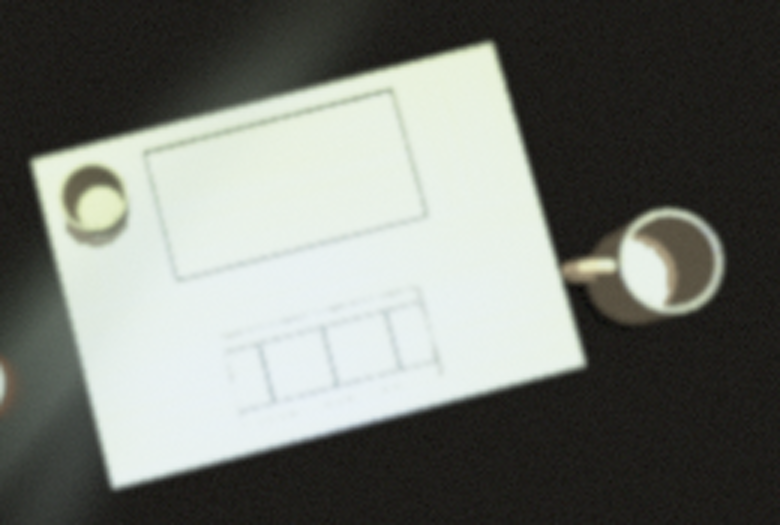

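```bash
python3 - <<'E'
from h import *
c=read_camera("top")
a=np.deg2rad(15.4); R=np.array([[np.cos(a),-np.sin(a)],[np.sin(a),np.cos(a)]]); o=np.array([.5996,.0022])
pts=[(170,238),(212,390),(343,188),(377,350),(510,148),(550,305),(80,216),(598,85),(655,310),(100,335)]
z=np.array(pts,float); uv=np.c_[315+(z[:,0]+.5)/8-.5,180+(z[:,1]+.5)/8-.5]
P=cast(c,uv,.097)[:,:2]; print(np.round(np.c_[P,(P-o)@R]*1000,1))
c2=read_camera("side")
pts=[(140,185),(268,140),(195,312),(328,263),(252,442),(396,392),(75,130),(275,65),(470,445)]
z=np.array(pts,float); uv=np.c_[265+(z[:,0]+.5)/7-.5,195+(z[:,1]+.5)/7-.5]
P=cast(c2,uv,.097)[:,:2]; print(np.round(np.c_[P,(P-o)@R]*1000,1))
E
python3 - <<'E'
import sys; sys.path.insert(0,'.')
from h import *
s=status.state(); 
from scipy.spatial.transform import Rotation as Ro
q=s["ee_rot"]; print(Ro.from_quat([q[1],q[2],q[3],q[0]]).as_matrix().round(3), s["tcp_pos"])
E
```

```text
[[ 535.8   37.3  -52.2   50.8]
 [ 492.5   24.8  -97.3   50.2]
 [ 550.8  -12.1  -50.8   -0.8]
 [ 504.6  -22.1  -98.1    1.8]
 [ 563.   -59.9  -51.8  -50.1]
 [ 518.1  -71.4  -98.1  -49.3]
 [ 541.7   63.2  -39.6   74.1]
 [ 581.6  -85.1  -40.6  -79.4]
 [ 517.1 -101.5 -107.1  -78. ]
 [ 507.7   56.9  -74.1   77.2]]
[[ 493.1   26.8  -96.1   52. ]
 [ 534.3   38.9  -53.2   52.7]
 [ 505.9  -22.8  -97.     0.8]
 [ 547.4  -10.5  -53.7    1.6]
 [ 518.2  -69.9  -97.6  -47.9]
 [ 561.5  -58.7  -52.9  -48.6]
 [ 474.4   51.2 -107.7   80.5]
 [ 539.8   68.9  -39.9   80.2]
 [ 580.1  -79.3  -40.4  -73.4]]
[[ 0.371 -0.     0.929]
 [-0.929  0.     0.371]
 [-0.    -1.     0.   ]] [ 0.21313656 -0.53395892  0.40445863]
```

```bash
python3 -m creep '[{"tx":-0.013,"tz":0.018,"yaw":0.01,"fingers":0},{"tx":-0.034,"tz":0.048,"yaw":0.02,"fingers":0},{"tx":-0.059,"tz":0.084,"yaw":0.04,"fingers":0},{"tx":-0.085,"tz":0.12,"yaw":0.05,"fingers":0},{"tx":-0.11,"tz":0.156,"yaw":0.07,"fingers":0},{"tx":-0.136,"tz":0.192,"yaw":0.09,"fingers":0},{"tx":-0.161,"tz":0.228,"yaw":0.1,"fingers":0},{"tx":-0.187,"tz":0.264,"yaw":0.11,"fingers":0},{"tx":-0.21,"tz":0.297,"yaw":0.11,"fingers":0},{"tx":-0.225,"tz":0.318,"yaw":0.11,"fingers":0}]' 10
cat > w.py <<'E'
from h import *
from scipy.spatial.transform import Rotation as Ro
s=status.state(); q=s["ee_rot"]; M=Ro.from_quat([q[1],q[2],q[3],q[0]]).as_matrix()
a=np.deg2rad(15.4); o=np.array([.5996,.0022]); p=np.array(s["tcp_pos"])
print("t",s["time_s"],"tcp",p.round(4),"tipz",round(p[2]-.19,4),"w",round(s["gripper_width"],4),"F",np.round(s["force"],2),"toolx deg",np.rad2deg(np.arctan2(M[1,0],M[0,0])).round(2), "tooly",M[:,1].round(3))
for y in (.026,-.024):
    g=o+np.array([np.cos(a)*-.075-np.sin(a)*y,np.sin(a)*-.075+np.cos(a)*y]); d=np.r_[g,.297]-p
    print(y,g.round(4),"tool shift to 10mm above",(M.T@d).round(4))
E
python3 w.py
```

```text
t 0.35 tcp [ 0.2131 -0.534   0.4045] tipz 0.2145 w 0.0918 F [-0.55  0.29 -0.07] toolx deg -68.24 tooly [-0.  0. -1.]
0.026 [0.5204 0.0073] tool shift to 10mm above [-0.3888  0.1077  0.486 ]
-0.024 [ 0.5337 -0.0409] tool shift to 10mm above [-0.3391  0.1077  0.4805]validation failed for argument at $[0]...
```

```bash
python3 -m creep '[{"tx":-0.013,"ty":0.0,"tz":0.018,"yaw":0.01,"fingers":0.0},{"tx":-0.034,"ty":0.0,"tz":0.048,"yaw":0.02,"fingers":0.0},{"tx":-0.059,"ty":0.0,"tz":0.084,"yaw":0.04,"fingers":0.0},{"tx":-0.085,"ty":0.0,"tz":0.12,"yaw":0.05,"fingers":0.0},{"tx":-0.11,"ty":0.0,"tz":0.156,"yaw":0.07,"fingers":0.0},{"tx":-0.136,"ty":0.0,"tz":0.192,"yaw":0.09,"fingers":0.0},{"tx":-0.161,"ty":0.0,"tz":0.228,"yaw":0.1,"fingers":0.0},{"tx":-0.187,"ty":0.0,"tz":0.264,"yaw":0.11,"fingers":0.0},{"tx":-0.21,"ty":0.0,"tz":0.297,"yaw":0.11,"fingers":0.0},{"tx":-0.225,"ty":0.0,"tz":0.318,"yaw":0.11,"fingers":0.0}]' 10
python3 w.py
```

```text
time_s: 1.35
tcp_pos: [0.426, -0.2049, 0.4049]
ee_rot: [0.563, -0.563, 0.428, -0.428]
force: [1.1, -0.3, 0.4]
gripper_width: 0.0139
t 1.35 tcp [ 0.426  -0.2049  0.4049] tipz 0.2149 w 0.0139 F [ 1.07 -0.31  0.37] toolx deg -74.43 tooly [ 0.001  0.    -1.   ]
0.026 [0.5204 0.0073] tool shift to 10mm above [-0.1791  0.108   0.1478]
-0.024 [ 0.5337 -0.0409] tool shift to 10mm above [-0.1291  0.108   0.1477]
```

Works with every key given. Now over the −24 mm plate, then down partway.

```bash
python3 -m creep '[{"tx":-0.02,"ty":0.0,"tz":0.022,"yaw":0.0,"fingers":0.0},{"tx":-0.045,"ty":0.0,"tz":0.052,"yaw":0.0,"fingers":0.0},{"tx":-0.071,"ty":0.0,"tz":0.082,"yaw":0.0,"fingers":0.0},{"tx":-0.097,"ty":0.0,"tz":0.112,"yaw":0.0,"fingers":0.0},{"tx":-0.12,"ty":0.02,"tz":0.137,"yaw":0.0,"fingers":0.0},{"tx":-0.129,"ty":0.045,"tz":0.148,"yaw":0.0,"fingers":0.0},{"tx":-0.129,"ty":0.07,"tz":0.148,"yaw":0.0,"fingers":0.0},{"tx":-0.129,"ty":0.078,"tz":0.148,"yaw":0.0,"fingers":0.0},{"tx":-0.129,"ty":0.078,"tz":0.148,"yaw":0.0,"fingers":0.0},{"tx":-0.129,"ty":0.078,"tz":0.148,"yaw":0.0,"fingers":0.0}]' 10
python3 w.py
python3 - <<'E'
from h import *
for n in ["side","top"]:
    c=read_camera(n); cv2.imwrite(f"pics/{n}1.png",c["image"][:,:,::-1])
E
```

```text
time_s: 2.35
tcp_pos: [0.5336, -0.0439, 0.3279]
ee_rot: [0.563, -0.562, 0.428, -0.429]
force: [-0.4, -0.3, 0.1]
gripper_width: 0.0008
t 2.35 tcp [ 0.5336 -0.0439  0.3279] tipz 0.1379 w 0.0008 F [-0.37 -0.35  0.14] toolx deg -74.58 tooly [ 0.002 -0.001 -1.   ]
0.026 [0.5204 0.0073] tool shift to 10mm above [-0.0529  0.0309  0.0008]
-0.024 [ 0.5337 -0.0409] tool shift to 10mm above [-0.0029  0.0309  0.0008]
```

View pics/side1.png

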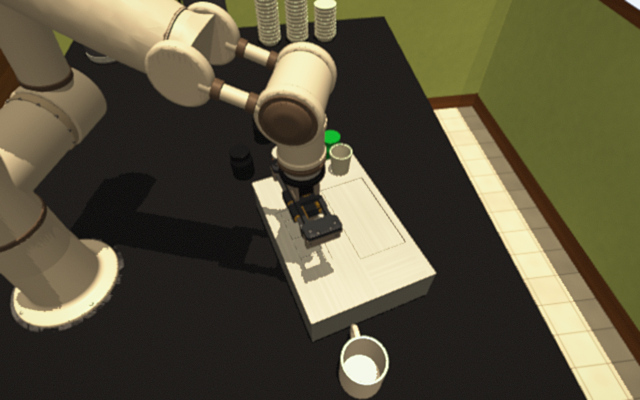

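```bash
python3 -m creep '[{"tx":-0.003,"ty":0.01,"tz":0.001,"yaw":0.0,"fingers":0.0},{"tx":-0.003,"ty":0.022,"tz":0.001,"yaw":0.0,"fingers":0.0},{"tx":-0.003,"ty":0.032,"tz":0.001,"yaw":0.0,"fingers":0.0},{"tx":-0.003,"ty":0.036,"tz":0.001,"yaw":0.0,"fingers":0.0},{"tx":-0.003,"ty":0.036,"tz":0.001,"yaw":0.0,"fingers":0.0}]' 10; python3 w.py
python3 -m creep '[{"tx":0.0,"ty":0.001,"tz":0.0,"yaw":0.0,"fingers":0.0},{"tx":0.0,"ty":0.002,"tz":0.0,"yaw":0.0,"fingers":0.0},{"tx":0.0,"ty":0.003,"tz":0.0,"yaw":0.0,"fingers":0.0},{"tx":0.0,"ty":0.003,"tz":0.0,"yaw":0.0,"fingers":0.0},{"tx":0.0,"ty":0.003,"tz":0.0,"yaw":0.0,"fingers":0.0}]' 10; python3 w.py
```

```text
time_s: 2.95
tcp_pos: [0.5331, -0.0401, 0.2894]
ee_rot: [-0.562, 0.563, -0.429, 0.427]
force: [0.2, 0.3, -0.2]
gripper_width: 0.0006
t 2.95 tcp [ 0.5331 -0.0401  0.2894] tipz 0.0994 w 0.0006 F [ 0.21  0.26 -0.16] toolx deg -74.54 tooly [-0.002  0.001 -1.   ]
0.026 [0.5204 0.0073] tool shift to 10mm above [-0.0491 -0.0075  0.0004]
-0.024 [ 0.5337 -0.0409] tool shift to 10mm above [ 0.0009 -0.0076  0.0004]
time_s: 3.45
tcp_pos: [0.5335, -0.0402, 0.2878]
ee_rot: [0.563, -0.563, 0.428, -0.428]
force: [0.0, 0.3, -0.1]
gripper_width: 0.0007
t 3.45 tcp [ 0.5335 -0.0402  0.2878] tipz 0.0978 w 0.0007 F [ 0.01  0.29 -0.09] toolx deg -74.54 tooly [ 0. -0. -1.]
0.026 [0.5204 0.0073] tool shift to 10mm above [-0.0494 -0.0092 -0.    ]
-0.024 [ 0.5337 -0.0409] tool shift to 10mm above [ 0.0006 -0.0092 -0.0001]
```

```bash
for i in 1; do python3 -m creep '[{"tx":0.0,"ty":0.001,"tz":0.0,"yaw":0.0,"fingers":0.0},{"tx":0.0,"ty":0.001,"tz":0.0,"yaw":0.0,"fingers":0.0}]' 10; done
python3 -m creep '[{"tx":0.0,"ty":0.001,"tz":0.0,"yaw":0.0,"fingers":0.0},{"tx":0.0,"ty":0.001,"tz":0.0,"yaw":0.0,"fingers":0.0}]' 10
python3 -m creep '[{"tx":0.0,"ty":0.001,"tz":0.0,"yaw":0.0,"fingers":0.0},{"tx":0.0,"ty":0.001,"tz":0.0,"yaw":0.0,"fingers":0.0}]' 10
```

```text
time_s: 3.65
tcp_pos: [0.5336, -0.0403, 0.287]
ee_rot: [0.563, -0.563, 0.428, -0.428]
force: [0.0, 0.4, 0.8]
gripper_width: 0.0
time_s: 3.85
tcp_pos: [0.5337, -0.0402, 0.287]
ee_rot: [0.563, -0.563, 0.428, -0.428]
force: [-2.7, 1.2, 8.2]
gripper_width: 0.0001
time_s: 4.05
tcp_pos: [0.5338, -0.0402, 0.287]
ee_rot: [-0.563, 0.563, -0.428, 0.428]
force: [-5.8, 1.8, 13.7]
gripper_width: 0.0
```

The −24 mm plate is rigid: 13.7 N with no travel. I'll lift and move one plate over, to +26 mm.

```bash
python3 -m creep '[{"tx":0.0,"ty":-0.006,"tz":0.0,"yaw":0.0,"fingers":0.0},{"tx":0.0,"ty":-0.014,"tz":0.0,"yaw":0.0,"fingers":0.0},{"tx":-0.015,"ty":-0.016,"tz":0.0,"yaw":0.0,"fingers":0.0},{"tx":-0.035,"ty":-0.016,"tz":0.0,"yaw":0.0,"fingers":0.0},{"tx":-0.049,"ty":-0.016,"tz":0.0,"yaw":0.0,"fingers":0.0},{"tx":-0.05,"ty":-0.016,"tz":0.0,"yaw":0.0,"fingers":0.0},{"tx":-0.05,"ty":-0.012,"tz":0.0,"yaw":0.0,"fingers":0.0},{"tx":-0.05,"ty":-0.006,"tz":0.0,"yaw":0.0,"fingers":0.0},{"tx":-0.05,"ty":-0.004,"tz":0.0,"yaw":0.0,"fingers":0.0},{"tx":-0.05,"ty":-0.004,"tz":0.0,"yaw":0.0,"fingers":0.0}]' 10; python3 w.py
```

```text
time_s: 5.05
tcp_pos: [0.52, 0.0076, 0.2879]
ee_rot: [-0.562, 0.563, -0.429, 0.428]
force: [0.1, 0.7, -0.0]
gripper_width: 0.0
t 5.05 tcp [0.52   0.0076 0.2879] tipz 0.0979 w 0.0 F [ 0.07  0.68 -0.05] toolx deg -74.59 tooly [-0.001  0.    -1.   ]
0.026 [0.5204 0.0073] tool shift to 10mm above [ 0.0003 -0.0091  0.0003]
-0.024 [ 0.5337 -0.0409] tool shift to 10mm above [ 0.0503 -0.0091  0.0003]
```

```bash
python3 -m creep '[{"tx":0.0,"ty":0.001,"tz":0.0,"yaw":0.0,"fingers":0.0},{"tx":0.0,"ty":0.001,"tz":0.0,"yaw":0.0,"fingers":0.0}]' 10
python3 -m creep '[{"tx":0.0,"ty":0.001,"tz":0.0,"yaw":0.0,"fingers":0.0},{"tx":0.0,"ty":0.001,"tz":0.0,"yaw":0.0,"fingers":0.0}]' 10
python3 -m creep '[{"tx":0.0,"ty":0.001,"tz":0.0,"yaw":0.0,"fingers":0.0},{"tx":0.0,"ty":0.001,"tz":0.0,"yaw":0.0,"fingers":0.0}]' 10
```

```text
time_s: 5.25
tcp_pos: [0.5202, 0.0078, 0.2877]
ee_rot: [0.563, -0.563, 0.428, -0.428]
force: [0.7, -0.3, -0.3]
gripper_width: 0.0004
time_s: 5.45
tcp_pos: [0.5203, 0.0079, 0.287]
ee_rot: [0.563, -0.563, 0.428, -0.428]
force: [-0.2, 0.0, 2.0]
gripper_width: 0.0006
time_s: 5.65
tcp_pos: [0.5203, 0.0079, 0.2859]
ee_rot: [0.563, -0.563, 0.428, -0.428]
force: [-0.3, -1.5, 0.9]
gripper_width: 0.0005
```

This plate gives way at about 2 N, so I'll keep pressing.

```bash
python3 -m creep '[{"tx":0.0,"ty":0.001,"tz":0.0,"yaw":0.0,"fingers":0.0},{"tx":0.0,"ty":0.002,"tz":0.0,"yaw":0.0,"fingers":0.0},{"tx":0.0,"ty":0.002,"tz":0.0,"yaw":0.0,"fingers":0.0}]' 10
python3 -m creep '[{"tx":0.0,"ty":0.001,"tz":0.0,"yaw":0.0,"fingers":0.0},{"tx":0.0,"ty":0.002,"tz":0.0,"yaw":0.0,"fingers":0.0},{"tx":0.0,"ty":0.002,"tz":0.0,"yaw":0.0,"fingers":0.0}]' 10
python3 -m creep '[{"tx":0.0,"ty":0.001,"tz":0.0,"yaw":0.0,"fingers":0.0},{"tx":0.0,"ty":0.001,"tz":0.0,"yaw":0.0,"fingers":0.0}]' 10
python3 - <<'E'
from h import *
for n in ["side"]:
    c=read_camera(n); cv2.imwrite(f"pics/{n}2.png",c["image"][:,:,::-1])
E
```

```text
time_s: 5.95
tcp_pos: [0.5199, 0.0081, 0.2832]
ee_rot: [-0.563, 0.563, -0.429, 0.428]
force: [1.1, -0.5, -0.5]
gripper_width: 0.0005
time_s: 6.25
tcp_pos: [0.52, 0.008, 0.2814]
ee_rot: [-0.563, 0.563, -0.428, 0.428]
force: [0.4, 0.7, 1.0]
gripper_width: 0.0003
time_s: 6.45
tcp_pos: [0.5202, 0.008, 0.281]
ee_rot: [0.563, -0.563, 0.428, -0.428]
force: [-1.0, 0.8, 3.6]
gripper_width: 0.0007
```

View pics/side2.png

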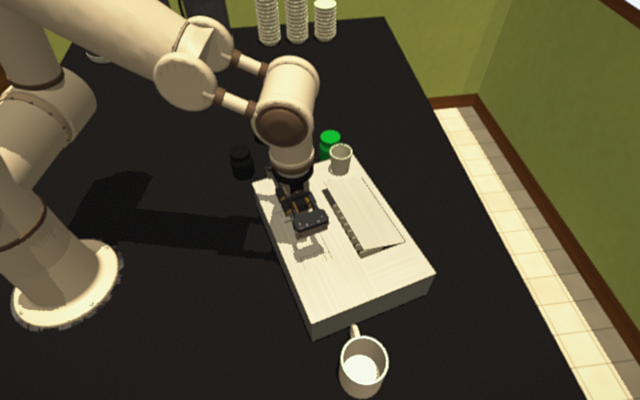

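The side view shows the lid popped ajar: its raised front edge runs from (325,190) to (360,253), with a dark gap below it. The plate bottomed out after 6 mm (0.287 to 0.281). The cup at (340,158) and the mug at (362,365) are standing. Now I'll draw back straight up, then towards the robot.

```bash
python3 -m creep '[{"tx":0.0,"ty":-0.006,"tz":0.0,"yaw":0.0,"fingers":0.0},{"tx":0.0,"ty":-0.018,"tz":0.0,"yaw":0.0,"fingers":0.0},{"tx":0.0,"ty":-0.04,"tz":0.0,"yaw":0.0,"fingers":0.0},{"tx":0.0,"ty":-0.065,"tz":0.0,"yaw":0.0,"fingers":0.0},{"tx":0.0,"ty":-0.09,"tz":0.0,"yaw":0.0,"fingers":0.0},{"tx":0.005,"ty":-0.11,"tz":-0.02,"yaw":0.0,"fingers":0.0},{"tx":0.02,"ty":-0.125,"tz":-0.045,"yaw":0.0,"fingers":0.0},{"tx":0.045,"ty":-0.13,"tz":-0.07,"yaw":0.0,"fingers":0.0},{"tx":0.07,"ty":-0.13,"tz":-0.085,"yaw":0.0,"fingers":0.0},{"tx":0.1,"ty":-0.13,"tz":-0.1,"yaw":0.0,"fingers":0.0}]' 10
python3 -m creep '[{"tx":0.04,"ty":0.0,"tz":-0.02,"yaw":0.0,"fingers":0.0},{"tx":0.08,"ty":0.0,"tz":-0.04,"yaw":0.0,"fingers":0.0},{"tx":0.12,"ty":0.0,"tz":-0.06,"yaw":0.0,"fingers":0.0},{"tx":0.15,"ty":0.0,"tz":-0.07,"yaw":0.0,"fingers":0.0},{"tx":0.17,"ty":0.0,"tz":-0.08,"yaw":0.0,"fingers":0.0},{"tx":0.17,"ty":0.0,"tz":-0.08,"yaw":0.0,"fingers":0.0},{"tx":0.17,"ty":0.0,"tz":-0.08,"yaw":0.0,"fingers":0.0}]' 10
python3 - <<'E'
from h import *
ims=[]
for n in ["side","top"]:
    c=read_camera(n); cv2.imwrite(f"pics/{n}3.png",c["image"][:,:,::-1])
    ims.append(c["image"])
a=cv2.imread("pics/top0.png").astype(int); b=ims[1][:,:,::-1].astype(int); s0=cv2.imread("pics/side0.png").astype(int); s1=ims[0][:,:,::-1].astype(int)
for n,A,B,(u0,u1,v0,v1) in [("cup top",a,b,(265,298,145,180)),("mug top",a,b,(435,500,155,215)),("jar top",a,b,(222,260,205,242)),("cup side",s0,s1,(326,356,140,178)),("mug side",s0,s1,(335,392,322,400)),("jar side",s0,s1,(268,298,142,172))]:
    print(n,"meanabs",np.abs(A-B)[v0:v1,u0:u1].mean().round(2), "shift",[np.round(x,2) for x in cv2.phaseCorrelate(A[v0:v1,u0:u1].mean(2),B[v0:v1,u0:u1].mean(2))])
# popped lid front-edge ends from ajar lid model check
al=np.deg2rad(15.4); o=np.array([.5996,.0022])
def st(x,y,z): return [o[0]+np.cos(al)*x-np.sin(al)*y,o[1]+np.sin(al)*x+np.cos(al)*y,z]
c=read_camera("side"); print(proj(c,[st(.016,.099,.13),st(.016,-.099,.13)]).round(1))
E
python3 w.py
```

```text
time_s: 7.5
tcp_pos: [0.4498, -0.1157, 0.4123]
ee_rot: [0.563, -0.563, 0.427, -0.429]
force: [0.0, -0.5, -0.9]
gripper_width: 0.0006
time_s: 8.2
tcp_pos: [0.4186, -0.3001, 0.4113]
ee_rot: [0.563, -0.562, 0.428, -0.429]
force: [0.4, -0.3, -0.0]
gripper_width: 0.0001
cup top meanabs 1.06 shift [array([-0.  ,  0.02]), np.float64(1.01)]
mug top meanabs 1.92 shift [array([-0.01, -0.03]), np.float64(1.0)]
jar top meanabs 1.45 shift [array([-0.05,  0.06]), np.float64(1.07)]
cup side meanabs 6.26 shift [array([0.01, 0.06]), np.float64(1.0)]
mug side meanabs 4.78 shift [array([-0.02,  0.02]), np.float64(0.98)]
jar side meanabs 4.72 shift [array([-0.09,  0.01]), np.float64(1.01)]
[[323.4 180.9]
 [364.1 249.8]]
t 8.35 tcp [ 0.4189 -0.2992  0.411 ] tipz 0.221 w 0.0005 F [-0.29 -0.72  1.19] toolx deg -74.46 tooly [ 0.  0. -1.]
0.026 [0.5204 0.0073] tool shift to 10mm above [-0.2681  0.114   0.1798]
-0.024 [ 0.5337 -0.0409] tool shift to 10mm above [-0.2181  0.114   0.1797]
```

View pics/side3.png

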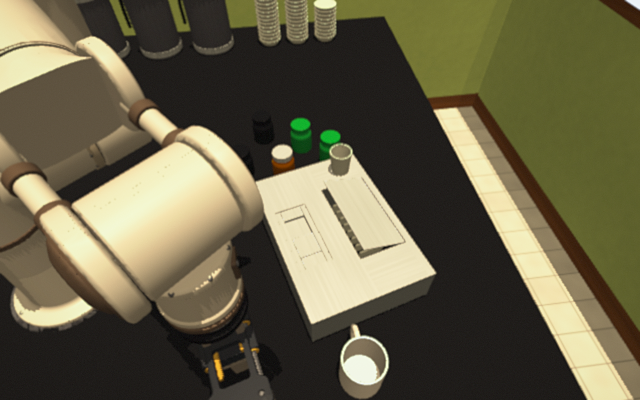

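View pics/top3.png

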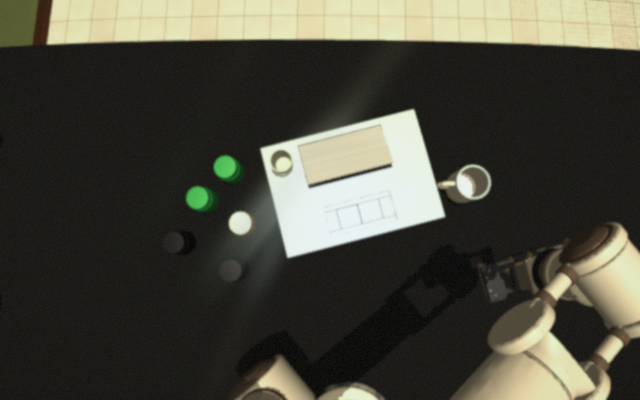

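Both views show the lid ajar, the pressed plate sunken, and the cup, mug and jar unmoved. The lid edge sits a few pixels below my prediction, so I'll measure its tilt before handing in.

```bash
python3 - <<'E'
from h import *
im=cv2.imread("pics/side3.png")
g=im[170:270,310:415]; cv2.imwrite("pics/lidz.png",cv2.resize(g,None,fx=6,fy=6,interpolation=cv2.INTER_CUBIC))
al=np.deg2rad(15.4); o=np.array([.5996,.0022])
c=read_camera("side")
for th in (0,.2,.24,.3,.35):
  P=[]
  for y in (.099,-.099):
    x=.1135-.102*np.cos(th); z=.1+.102*np.sin(th)
    P.append([o[0]+np.cos(al)*x-np.sin(al)*y,o[1]+np.sin(al)*x+np.cos(al)*y,z])
  uv=proj(c,P); print(th,uv.round(1).tolist(),"zoomed",((uv-[310,170]+.5)*6).round(0).tolist())
E
```

```text
0 [[321.6, 190.4], [360.8, 258.7]] zoomed [[72.0, 125.0], [308.0, 535.0]]
0.2 [[322.4, 184.2], [362.5, 252.9]] zoomed [[77.0, 88.0], [318.0, 501.0]]
0.24 [[322.7, 182.9], [363.1, 251.7]] zoomed [[79.0, 80.0], [322.0, 493.0]]
0.3 [[323.4, 180.9], [364.1, 249.8]] zoomed [[83.0, 68.0], [328.0, 482.0]]
0.35 [[324.1, 179.2], [365.1, 248.1]] zoomed [[87.0, 58.0], [333.0, 472.0]]
```

View pics/lidz.png

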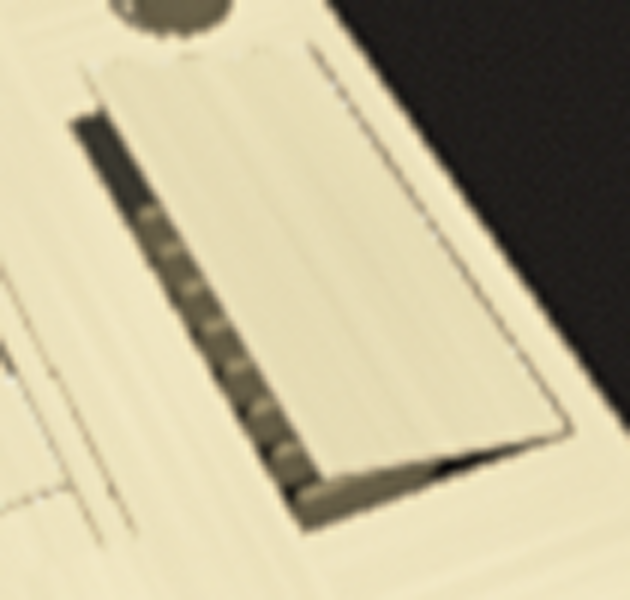

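The zoomed lid corners are at about (83,68) and (325,482), which matches the 0.30 rad prediction of (83,68) and (328,482). The lid is fully ajar, so I'm handing in.

```bash
python3 - <<'E'
from rig import order
print(order.close_job())
E
```

```text
the job is handed in; nothing more can be done
None
```

The lid is open: I found the catch by touch, pressed it in until the lid popped ajar, drew the arm back and handed the job in after about 8.5 s of the 42 s allowed.

- **Finding the catch:** the seams seen in the top and side views left two possible plates, centred about 24 mm to one side of the strip's centre (−y) and 26 mm to the other (+y). The −24 mm plate was rigid, reaching 13.7 N without moving. The +26 mm plate gave way at about 2 N and bottomed out after 6 mm.
- **Lid:** in the last side view its front corners match the 0.30 rad position to within about half a pixel. The first check seemed off by a few pixels only because I had read the corners roughly, and the zoomed view settled it.
- **Cup, mug and jar:** their image shift between the first and last pictures is under 0.1 pixel in both views.
- **Robot:** it stands clear, with the fingertips about 220 mm above the counter. The last force reading was about 1.4 N, slightly above the noise seen earlier with the arm in free air.
- **Refused call:** the first move call was refused because its rows left out "ty". Nothing moved, and no check failed after that.

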